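# Shut the dry case and swing its cam lever home

## Task

Close up the clear acrylic dry case on the balcony bench: lower its lid gently until it lies on the rubber seal, then swing the cam lever on the front of the case a quarter turn clockwise and press it firmly up against its end stop, so that the lid is clamped down. Push by feel, neither slamming the lid nor forcing the lever, and leave the pot, the root hook and the bamboo tweezers where they lie.

Things in the scene. Friction and masses are not known exactly. Their poses are not given: they have to be found in the camera images.
- case: Clear acrylic dry case with 4 mm walls, screwed to the bench, 150 (x) x 210 (y) x 85 mm (z) without lid; origin at the centre of its underside. Its front, which faces the robot, is its -x side; x points to the hinge side, z up. A 3 mm rubber seal lies on the rim. A steel latch bracket is bonded to the front wall, 42 mm wide, 30 mm right (-y) of the middle.
- lid (a joint): Angle of the lid (rad): 0 when it just lies on the uncompressed seal, growing as it opens, 1.57 upright. Friction hinges hold it where it is left; some 3 N near its front edge moves it. The seal gives 1 mm for 6 N at the front edge; the clamped lid reads about -0.009. The lid must not take more than 20 N from the gripper, nor close faster than 2 rad/s.
- lid_hinge (a point): Middle of the lid's hinge line (its y), on the top edge of the case's far (+x) side, 88 mm above the bench; axes turn with the lid, at angle 0 as the case. The lid is a 5 mm acrylic sheet, 150 mm from hinge to front edge, 210 mm wide, underside in the plane of the hinge line. A steel keeper, 25 x 36 mm and up to 4 mm high, lies on its front edge 20 mm right of the middle; the cam nose rides on it.
- lid_press (a point): Point on the outer (upper) face of the lid, 125 mm from the hinge line (25 mm from the front edge), 50 mm left (+y) of the middle: a clear place to push the lid shut; axes as lid_hinge.
- lever (a joint): Cam lever angle (rad), clockwise from above: 0 with the handle straight out from the case's front (-x), 1.571 with it pointing left (+y) along the front. The rigid stop, a screw set by hand, lies anywhere from 1.41 to 1.73: feel for it. At 55 mm from the axis the lever takes 5 N, up to 10 N near 1.17 (if the lid is shut), then less to the stop. 15 N is a firm press; above 20 N the bond cracks.
- lever_pivot (a point): On the lever's upright turning axis, 88 mm in front of the case's middle (13 mm before the lid's front edge) and 30 mm right (-y) of it, 110 mm above the bench, at half the height of the handle blade; axes as the case.
- lever_grip (a point): Middle of the clear part of the handle blade, 55 mm from the turning axis: a flat upright steel blade 8 mm thick, 14 mm high (103 to 117 mm above the bench), ending in a 16 mm wide round knob 74 mm from the axis. The blade points along this point's -x and is pushed on its -y side, towards +y. Below it is free air down to the bench.
- pot_center (a point): Brown glazed round pot, 100 mm wide at the rim, 62 mm high; the point is on its axis, half-way up. Loose; leave alone.
- root_hook: Stainless root hook, about 200 mm long along its x, 15 mm thick round handle at -x, bent tine at +x; origin near mid-length on its underside. Loose; leave alone.
- tweezers: Bamboo tweezers, about 170 mm long along x, 20 mm wide, 11 mm high, heel at -x; origin near mid-length on the underside. Loose; leave alone.

How it is judged:
By the outcome, as a careful person would: the job done as asked, in the order asked, and still so for the second after the job is handed in, with the robot touching nothing.
It also fails if it takes over 72 s, if anything falls off the work surface, if the arm or the gripper's body presses on something with over 40 N, if the wrist force passes 120 N, or if a joint passes its speed limit or range.

## Robot

A 7-joint arm with a two-finger parallel gripper is mounted at the origin on the work surface. World frame = base frame: x ahead of the robot, y to its left, z up, the work surface at z = 0. Lengths are in m, angles in rad, forces in N, time in s.
With the tool pointing down it reaches from about 0.4 to 0.85 m from the base axis. Payload 4.5 kg.
Tool frame: the origin (TCP) lies midway between the tips of the shut fingers; the grasp point (between the pads) lies 19 mm behind it; x points along the fingers, y is the direction in which the jaws open and shut, and the axes are right-handed (so a half turn about x gives the same grasp; the last joint's range is limited). The gripper opens to 88 mm and grips with 3 to 60 N. Pads are 18 mm wide; open, the fingers measure 123 mm over their backs; the gripper's body (75 mm by 187 mm) begins 45 mm behind the grasp point.
Start: joints at [-1.257, 0.689, -0.195, 1.565, 0.157, 0.902, -0.215], TCP at [0.173, 0.601, 0.204] pointing down, gripper open.
Joint ranges: [-3.01, 3.01], [-0.46, 2.08], [-1.47, 1.51], [0.13, 2.56], [-1, 4.14], [0.04, 2.09], [-2.66, 2.66]. Speed limits (rad/s): [2.57, 2.57, 3.14, 3.14, 3.14, 3.14, 3.14].

## Interface

Orientations are given as a unit quaternion [x, y, z, w].
In Python, from plant import r gives the robot as it stands.
- The arm moves only by the tool arm_command, never from a script. Its argument "plan" is a list of rows, each a list of 5 numbers: the finger opening in m, from 0 to 0.0881, then the shift along the tool's x, y, z in m, then the turn about the tool's x in rad. In form: [[grip, dx, dy, dz, roll], ...]. A call has 1 to 12 rows; each row shifts and turns the commanded pose from where the row before left it, along the tool's axes as they then stand; what a row does not reach is not made up. A row lasts 1/8 s, in which the tool goes at most 62.5 mm and 10.7 degrees, less where a joint would pass 70% of its speed; a pose out of reach is approached as far as the arm can. A call is refused whole if a number of a shift passes 0.0625 or a number of a turn 0.188, either way. A call with a gripper value outside its range is refused whole. The fingers move at their own pace and stop on an object; "force" is the grip in N (left out, the last holds). Time passes only in rows, so rows that do not move let the fingers close. It gives the time, the measured TCP pose, the force and the opening at its end, in the units of the state.
- r.get_state(): the state, without advancing time (a new reading comes with each control period).
- r.snapshot(name): name is "scene" or "side" or "wrist"; returns (picture, depth): 384x512x3 uint8, red, green, blue; 384x512 float32, m along the optical axis (not along the pixel's ray), 0 where there is no reading.
- r.calibration(name): a dict with "fx", "fy", "cx", "cy" (pixels), "eye" and "orientation" of the camera in the world; the wrist camera has in their place "mount" (4x4, takes a point from camera to tool coordinates, whose origin is the TCP and whose axes are the tool frame's). Camera axes: x right, y down, z forward; pixel columns grow to the right and rows downward; lengths in m; the calibration is good to about 2 mm. A picture is of the moment at which its call begins: read the wrist's pose just before it. calibration takes no time and is no camera call.
- r.finish_job(): hands the job in, once; it reports no verdict.
The state is a dict: "clock": time; "q": joint angles; "qd": joint speeds; "joint_torque": joint torques, N m; "tool_pos": TCP position; "eef_rot": TCP orientation; "contact_force": force on the tool from outside, world axes, zero at the start; "moment": the same for the moment, N m; "opening": opening from 0.0 (shut) to 1.0 (fully open).
Only numpy, scipy, OpenCV 4.12 (cv2) and the standard library are available. Lean on these libraries where they do the work, as an engineer would, in place of code of your own. Each camera call takes 0.05 s, during which the arm holds its last target.

## Working session

There is one attempt and no reset: what is moved stays moved. The work goes in short steps, Python scripts to look and compute and a tool call to move; the robot and the scene stay as the last step left them, time stands still between calls to the robot, and variables do not carry over. Pictures are saved under pics/ and viewed, and the job is handed in when it is done.

Besides the shell and the picture viewer there is one more tool, called after ">>>" as name(argument=value, ...) on one line, values as JSON. arm_command: Moves the arm, as the interface text tells. Its arguments: {"type":"object","properties":{"plan":{"type":"array","items":{"type":"array","items":{"type":"number"}}},"force":{"type":"number"}},"required":["plan"]}

```bash
ls; mkdir -p pics; python3 - <<'E'
from plant import r
import cv2, numpy as np
s=r.get_state(); print({k:np.round(v,4).tolist() for k,v in s.items()})
for n in ["scene","side","wrist"]:
    c=r.calibration(n); print(n,{k:np.round(v,4).tolist() for k,v in c.items()})
    p,d=r.snapshot(n); cv2.imwrite(f"pics/{n}0.png",p[:,:,::-1]); np.save(f"pics/{n}0.npy",d)
E
```

```text
pics
{'clock': 0.0, 'q': [-1.2572, 0.69, -0.1945, 1.5663, 0.1573, 0.9025, -0.2151], 'qd': [-0.001, 0.0002, 0.0023, 0.0002, 0.0014, -0.0001, 0.0], 'joint_torque': [0.0015, -52.7564, -1.2667, -15.3426, -0.0527, 0.0065, 0.0002], 'tool_pos': [0.1725, 0.6, 0.2035], 'eef_rot': [0.0979, 0.7003, -0.0992, 0.7001], 'contact_force': [-0.4701, 1.449, 0.219], 'moment': [0.0324, -0.0544, 0.0107], 'opening': 1.0}
scene {'fx': 349.0418, 'fy': 349.0418, 'cx': 258.6642, 'cy': 192.2646, 'eye': [1.1465, 0.1789, 0.5353], 'orientation': [0.5161, 0.7202, -0.3726, -0.2757]}
side {'fx': 375.3952, 'fy': 375.3952, 'cx': 256.6916, 'cy': 193.5017, 'eye': [0.498, -0.653, 0.6369], 'orientation': [0.9023, -0.0266, 0.0225, -0.4296]}
wrist {'fx': 317.8147, 'fy': 317.8147, 'cx': 254.316, 'cy': 193.01, 'mount': [[0.0011, -0.2761, 0.9611, -0.1812], [1.0, 0.0011, -0.0008, 0.0008], [-0.0008, 0.9611, 0.2761, -0.0712], [0.0, 0.0, 0.0, 1.0]]}
```

View pics/scene0.png

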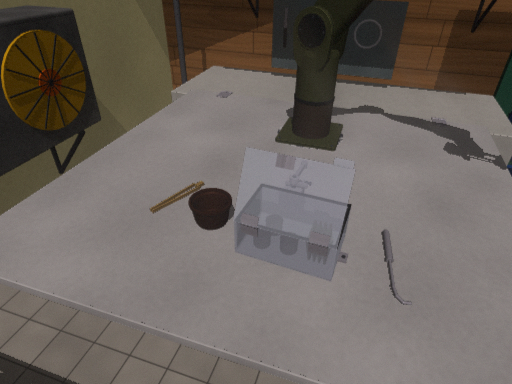

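View pics/side0.png

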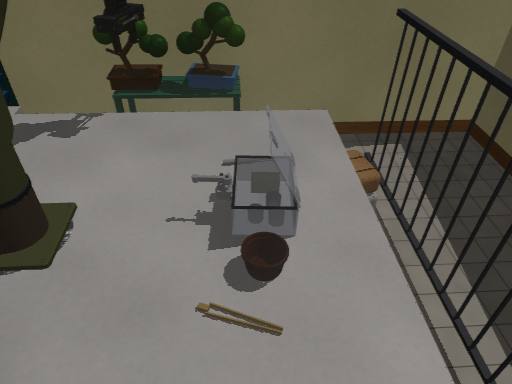

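View pics/wrist0.png

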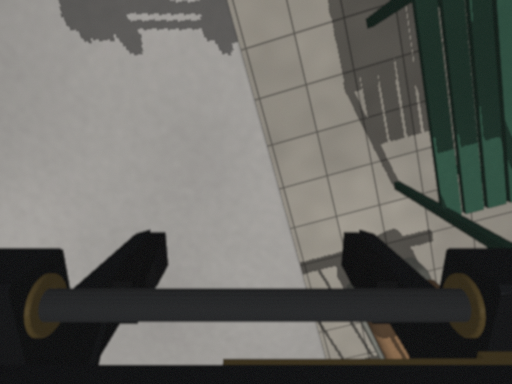

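The scene view shows the open case at about (295,225), the lid at (295,180), the pot at (210,208), the tweezers at (178,196) and the hook at (393,265). In the side view the handle is at (195–232,180). I'll zoom in for corner picking.

```bash
cat > h.py <<'E'
import numpy as np, cv2
from scipy.spatial.transform import Rotation as R
from plant import r
def cam(n,st=None):
    c=r.calibration(n)
    K=np.array([[c['fx'],0,c['cx']],[0,c['fy'],c['cy']],[0,0,1]])
    if n=='wrist':
        T=np.eye(4);T[:3,:3]=R.from_quat(st['eef_rot']).as_matrix();T[:3,3]=st['tool_pos'];T=T@np.array(c['mount'])
        return K,T[:3,:3],T[:3,3]
    return K,R.from_quat(c['orientation']).as_matrix(),np.array(c['eye'])
def proj(n,P,st=None):
    K,M,e=cam(n,st); q=(np.atleast_2d(P)-e)@M@K.T; return q[:,:2]/q[:,2:]
def unproj(n,u,v,d,st=None):
    K,M,e=cam(n,st); return M@(np.linalg.inv(K)@np.array([u,v,1.])*d)+e
def onz(n,u,v,z,st=None):
    K,M,e=cam(n,st); d=M@(np.linalg.inv(K)@np.array([u,v,1.])); return e+d*(z-e[2])/d[2]
E
python3 - <<'E'
import cv2
a=cv2.imread('pics/scene0.png')[130:290,180:370]; cv2.imwrite('pics/sc0z.png',cv2.resize(a,None,fx=4,fy=3.7,interpolation=cv2.INTER_CUBIC) if 0 else cv2.resize(a,(760,600)[:1]+(640,) if 0 else (712,600),interpolation=cv2.INTER_CUBIC))
a=cv2.imread('pics/side0.png')[100:290,180:330]; cv2.imwrite('pics/si0z.png',cv2.resize(a,(450,570),interpolation=cv2.INTER_CUBIC))
E
```

```text
(no output)
```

View pics/sc0z.png

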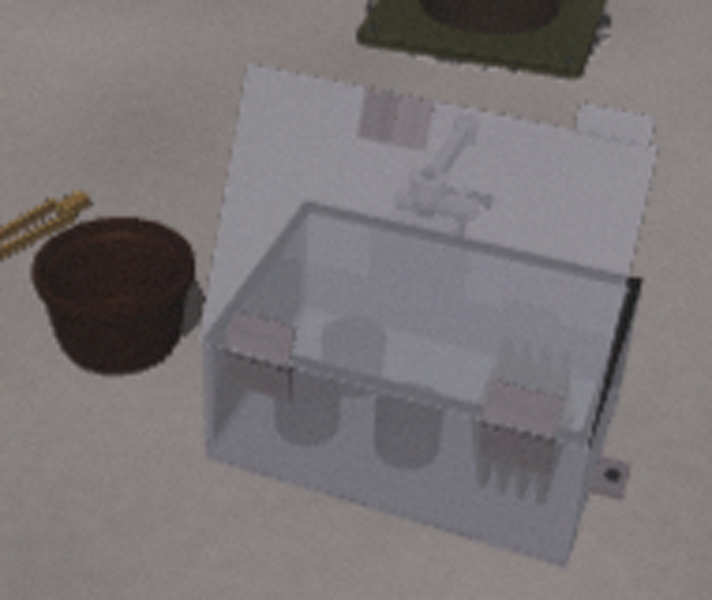

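View pics/si0z.png

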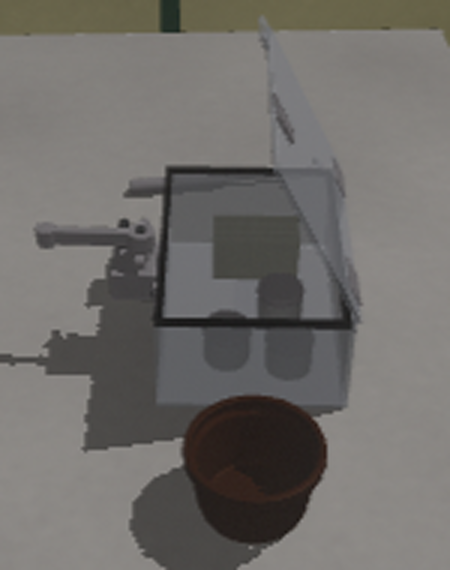

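```bash
cat > fit.py <<'E'
from h import *
from scipy.optimize import least_squares
f=.075;w=.105;H=.088
obs=[('side',235.3,156.7,-f,w,H),('side',232.7,207.7,-f,-w,H),('side',296.7,207.7,f,-w,H),
('scene',262.7,184.7,-f,-w,H),('scene',350,204.7,-f,w,H),('scene',235.2,220.7,f,-w,H),('scene',337.4,247.3,f,w,H),('scene',235.2,251.9,f,-w,0),('scene',331.3,279.9,f,w,0)]
def W(p,P):
    c,s=np.cos(p[2]),np.sin(p[2]); return np.array([p[0]+c*P[0]-s*P[1],p[1]+s*P[0]+c*P[1],P[2]+p[3]])
def res(p): return np.concatenate([proj(n,W(p,P))[0]-[u,v] for n,u,v,*P in obs])
s=least_squares(res,[.6,0.1,0,0],loss='soft_l1')
print(s.x); print(np.round(res(s.x).reshape(-1,2),1).tolist())
p=s.x
# lid corners: scene (front -y) & others, fit angle
lo=[('scene',180+247*.267,130+66*.267,-w),('scene',180+657*.267,130+150*.267,w),('side',180+263/3,100+18/3,w)]
def lid(p,a,d,y,h=0): return W(p,[f-d*np.cos(a)+h*np.sin(a),y,H+d*np.sin(a)+h*np.cos(a)])
def lr(a): return np.concatenate([proj(n,lid(p,a[0],.15,y,.0025))[0]-[u,v] for n,u,v,y in lo])
l=least_squares(lr,[1.6]); print('lid',l.x,np.round(l.fun,1))
a=l.x[0]
print('press',lid(p,a,.125,.05,.005),'top edge',lid(p,a,.15,.05,.005))
print('press pt closed',lid(p,0,.125,.05,.005))
pv=W(p,[-.088,-.03,.11]); print('pivot',pv,'side',proj('side',pv),'scene',proj('scene',pv))
for t in (0,.2,-.2): 
  k=W(p,[-.088-.074*np.cos(t),-.03+.074*np.sin(t),.11]); print(t,k,proj('side',k),proj('scene',k))
E
python3 fit.py
```

```text
[ 0.57378286  0.07489959 -0.06348185 -0.00166089]
[[-0.7, -0.8], [-2.1, 0.5], [1.4, 1.2], [-1.1, -1.8], [1.8, -0.9], [-0.9, -0.3], [0.4, 1.4], [0.2, 0.1], [0.2, 1.2]]
lid [1.12063881] [ 0.3 -0.9  0.7 -1.3  1.7  3.2]
press [0.6020177  0.1232057  0.20106197] top edge [0.59116193 0.12389577 0.22357144]
press pt closed [0.52705553 0.12797084 0.09133911]
pivot [0.48405694 0.05054267 0.10833911] side [[226.39756596 179.80496088]] scene [[294.56131718 179.05291066]]
0 [0.410206   0.05523717 0.10833911] [[194.63887135 179.42811109]] [[303.55787817 163.9884381 ]]
0.2 [0.41261075 0.06981551 0.10833911] [[196.03865281 175.69681633]] [[309.2561342  165.47870658]]
-0.2 [0.41074544 0.04047168 0.10833911] [[194.48646898 183.27323847]] [[297.58523847 163.07209312]]
```

The case pose fits to about 2 px. The knob shows at side (194.7,178.3) and scene (304.4,163.9), which agrees with a lever angle near 0.

```bash
python3 - <<'E'
from h import *
s=r.get_state(); print(np.round(R.from_quat(s['eef_rot']).as_matrix(),3))
for uv in [(386,232),(404,300),(390,262)]: print('hook',onz('scene',*uv,.01))
print('pot',onz('scene',210,195,.062))
for uv in [(152,210),(204,184)]: print('tw',onz('scene',*uv,.01))
d=np.load('pics/scene0.npy')
for z in [(247,66),(657,150),(395,118),(615,120),(460,240),(590,200),(300,150)]:
    u,v=180+z[0]*.267,130+z[1]*.267
    print(z,d[int(v),int(u)],unproj('scene',u,v,d[int(v),int(u)]).round(4))
E
```

```text
[[-0.     0.276  0.961]
 [-0.001  0.961 -0.276]
 [-1.    -0.001  0.   ]]
hook [0.48069284 0.27104156 0.01      ]
hook [0.66715382 0.30820205 0.01      ]
hook [0.57567191 0.28170243 0.01      ]
pot [ 0.54624008 -0.13442521  0.062     ]
tw [ 0.58512088 -0.27529496  0.01      ]
tw [ 0.43838084 -0.20618334  0.01      ]
(247, 66) 1.1568313 [ 0.1758 -0.1808 -0.0034]
(657, 150) 0.6130742 [0.5926 0.1782 0.2198]
(395, 118) 0.64957577 [0.5921 0.0516 0.2125]
(615, 120) 0.6162407 [0.5884 0.1567 0.2296]
(460, 240) 0.645359 [0.618  0.0943 0.1655]
(590, 200) 0.62330335 [0.6063 0.1524 0.1946]
(300, 150) 0.667839 [0.6006 0.0051 0.1894]
```

```bash
python3 - <<'E'
from h import *
d=np.load('pics/scene0.npy')
poly=np.array([(247,66),(657,150),(637,270),(310,198),(215,320)],float)*.267+[180,130]
m=np.zeros(d.shape,np.uint8); cv2.fillPoly(m,[poly.astype(np.int32)],1); m=cv2.erode(m,np.ones((5,5)))
vs,us=np.nonzero(m); P=np.array([unproj('scene',u,v,d[v,u]) for v,u in zip(vs,us) if d[v,u]>0])
n0=None;k=np.abs(P[:,0]-.6)<.07
for i in range(8):
    Q=P[k];c=np.median(Q,0) if i==0 else Q.mean(0);n=np.linalg.svd(Q-c,full_matrices=False)[2][2];n*=np.sign(n[0]);e=(P-c)@n;k=np.abs(e)<.004
print(len(P),k.sum(),c,n,'angle',np.arctan2(np.hypot(n[0],n[1]),n[2]),'yaw',np.arctan2(n[1],n[0]),e[k].std())
th=c[0]-( .09-c[2])*n[2]/n[0]+0; print('x at z=.09,y=c',th,c[1], 'x at z=.2',c[0]-(.2-c[2])*n[2]/n[0])
E
```

```text
Traceback (most recent call last):
  File "h.py", line 14, in unproj
    K,M,e=cam(n,st); return M@(np.linalg.inv(K)@np.array([u,v,1.])*d)+e
          ~~~^^^^^^
  File "h.py", line 5, in cam
    c=r.calibration(n)
ValueError: time passes only in moves, steps and waits
```

```bash
sed -i 's/^def cam/import functools\ncal=functools.lru_cache(None)(lambda n:r.calibration(n))\ndef cam/; s/c=r.calibration(n)/c=cal(n)/' h.py; python3 - <<'E'
from h import *
d=np.load('pics/scene0.npy')
poly=np.array([(247,66),(657,150),(637,270),(310,198),(215,320)],float)*.267+[180,130]
m=np.zeros(d.shape,np.uint8); cv2.fillPoly(m,[poly.astype(np.int32)],1); m=cv2.erode(m,np.ones((5,5)))
vs,us=np.nonzero(m); P=np.array([unproj('scene',u,v,d[v,u]) for v,u in zip(vs,us) if d[v,u]>0])
k=np.abs(P[:,0]-.6)<.07
for i in range(8):
    Q=P[k];c=np.median(Q,0) if i==0 else Q.mean(0);n=np.linalg.svd(Q-c,full_matrices=False)[2][2];n*=np.sign(n[0]);e=(P-c)@n;k=np.abs(e)<.004
print(len(P),k.sum(),c,n,'angle',np.arctan2(np.hypot(n[0],n[1]),n[2]),'yaw',np.arctan2(n[1],n[0]),e[k].std())
print('x at z=.09',c[0]-(.09-c[2])*n[2]/n[0],'y',c[1], 'x at z=.2',c[0]-(.2-c[2])*n[2]/n[0])
print(r.get_state()['clock'])
E
```

```text
3251 3227 [0.60270708 0.07025977 0.19228804] [ 0.89478847 -0.0560941   0.44295264] angle 1.111906973975436 yaw -0.06260786260467895 0.0012072426894501468
x at z=.09 0.6533433561698248 y 0.07025977256467085 x at z=.2 0.5988893804558552
0.15
```

>>> arm_command(plan=[[0,-0.03,0,0,-0.108],[0,-0.03,0,0,-0.108],[0,-0.03,0,0,0],[0,-0.03,0,0.02,0],[0,-0.01,-0.03,0.035,0],[0,0,-0.035,0.039,0],[0,0,-0.035,0.039,0],[0,0,-0.035,0.039,0],[0,0,-0.035,0.039,0],[0,0,-0.035,0.039,0],[0,0,-0.035,0.039,0],[0,0,-0.035,0.039,0]], force=20)

```text
clock: 1.65
tool_pos: [0.4833, 0.3039, 0.3341]
eef_rot: [0.022, 0.707, -0.023, 0.707]
contact_force: [0.4, 0.3, 0.4]
opening: 0.006
```

>>> arm_command(plan=[[0,0,-0.033,0.034,0],[0,0,-0.033,0.034,0],[0,0,-0.033,0.034,0],[0,0,-0.033,0.034,0],[0,0,-0.02,0.02,0],[0,0,0,0,0],[0,0,0,0,0]])

```text
clock: 2.52
tool_pos: [0.6274, 0.1453, 0.3341]
eef_rot: [0.022, 0.707, -0.022, 0.706]
contact_force: [0.3, 0.5, 0.5]
opening: 0.005
```

```bash
python3 - <<'E'
from h import *
s=r.get_state(); print(s['tool_pos'],s['q'],s['contact_force']); print(np.round(R.from_quat(s['eef_rot']).as_matrix(),3))
for n in ["scene","wrist"]:
    p,d=r.snapshot(n); cv2.imwrite(f"pics/{n}1.png",p[:,:,::-1]); np.save(f"pics/{n}1.npy",d)
E
```

```text
[0.62735713 0.14529929 0.33407492] [-0.17901055  0.60672566 -0.23038722  1.30943086  0.13626627  1.24153301
  1.09493932] [0.26526081 0.47460816 0.45787114]
[[-0.001  0.062  0.998]
 [ 0.001  0.998 -0.062]
 [-1.     0.001 -0.001]]
```

View pics/scene1.png

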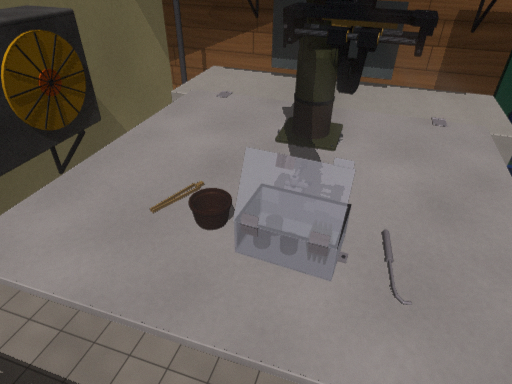

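View pics/wrist1.png

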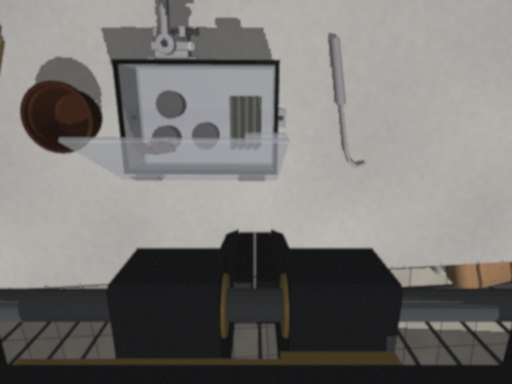

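```bash
python3 - <<'E'
import cv2
a=cv2.imread('pics/wrist1.png')[0:190,90:300]; cv2.imwrite('pics/w1z.png',cv2.resize(a,(630,570),interpolation=cv2.INTER_CUBIC))
E
```

```text
(no output)
```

View pics/w1z.png

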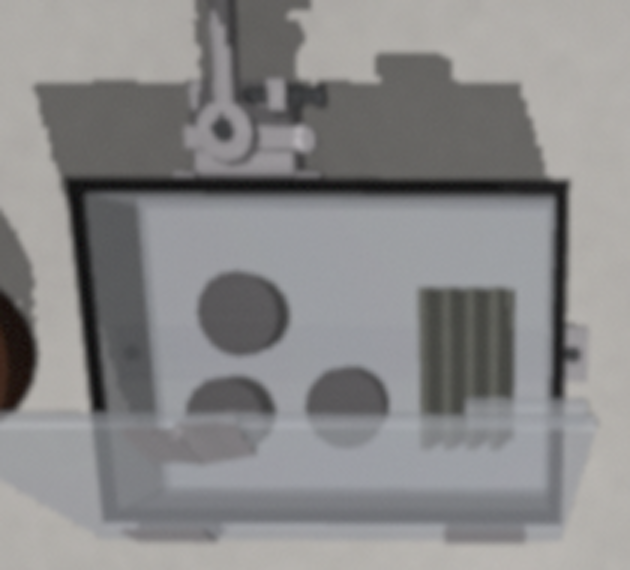

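```bash
cat > pj.py <<'E'
from h import *
import sys
s=r.get_state()
p=[0.57378,0.0749,-.0634,-.0017]; c_,s_=np.cos(p[2]),np.sin(p[2])
W=lambda P:np.array([p[0]+c_*P[0]-s_*P[1],p[1]+s_*P[0]+c_*P[1],P[2]])
f,w=.075,.105
for nm,P in dict(f_r=(-f,-w,.088),f_l=(-f,w,.088),b_r=(f,-w,.088),b_l=(f,w,.088),pivot=(-.088,-.03,.117),tip=None).items():
    print(nm,proj('wrist',W(P) if P else s['tool_pos'],s).round(1))
E
python3 pj.py
```

```text
f_r [[110.5  57.3]]
f_l [[278.9  57.9]]
b_r [[123.7 174.8]]
b_l [[276.2 175.3]]
pivot [[163.5  41.9]]
tip [[253.2 223. ]]
```

>>> arm_command(plan=[[0,0,-0.022,0.02,0],[0,0.03,0,0,0],[0,0.03,0,0,0],[0,0.03,0,0,0],[0,0.03,0,0,0],[0,0.02,0,0,0],[0,0,0,0,0],[0,0,0,0,0]])

```text
clock: 3.62
tool_pos: [0.6473, 0.1215, 0.1955]
eef_rot: [0.022, 0.706, -0.022, 0.707]
contact_force: [-0.5, 0.8, -0.2]
opening: 0.002
```

```bash
python3 - <<'E'
from h import *
s=r.get_state(); print(s['tool_pos'],s['contact_force'])
p,d=r.snapshot('side'); cv2.imwrite("pics/side2.png",cv2.resize(p[60:260,150:350,::-1],(600,600)))
E
```

```text
[0.64733737 0.12154599 0.1954834 ] [-0.47500039  0.78854809 -0.19024342]
```

View pics/side2.png

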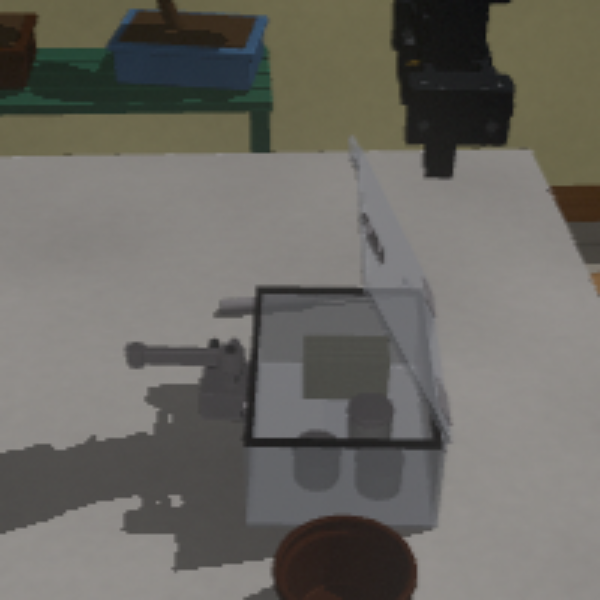

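>>> arm_command(plan=[[0,0,0,-0.01,0],[0,0,0,-0.01,0],[0,0,0,-0.005,0],[0,0,0,-0.004,0],[0,0,0,-0.004,0],[0,0,0,-0.003,0],[0,0,0,-0.003,0],[0,0,0,0,0]])

```text
clock: 4.68
tool_pos: [0.6078, 0.123, 0.1943]
eef_rot: [0.022, 0.707, -0.022, 0.707]
contact_force: [0.3, -0.1, 0.4]
opening: 0.01
```

>>> arm_command(plan=[[0,0,0,-0.003,0],[0,0,0,-0.003,0],[0,0,0,-0.003,0],[0,0,0,0,0]])

```text
clock: 5.18
tool_pos: [0.5988, 0.1236, 0.1944]
eef_rot: [0.022, 0.707, -0.022, 0.707]
contact_force: [0.7, -0.4, 0.1]
opening: 0.005
```

```bash
python3 - <<'E'
from h import *
for i in range(1):
  p,d=r.snapshot('side'); cv2.imwrite("pics/side3.png",cv2.resize(p[60:210,200:350,::-1],(600,600)))
  p,d=r.snapshot('scene'); cv2.imwrite("pics/scene3.png",cv2.resize(p[100:260,210:370,::-1],(600,600)))
E
```

```text
(no output)
```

View pics/side3.png

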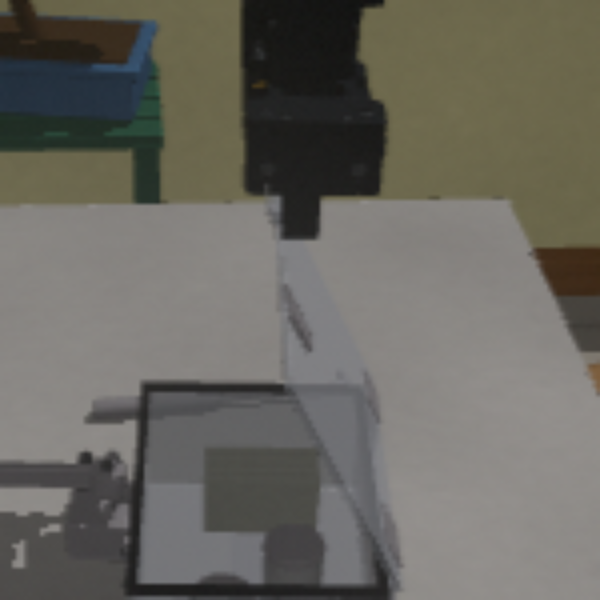

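View pics/scene3.png

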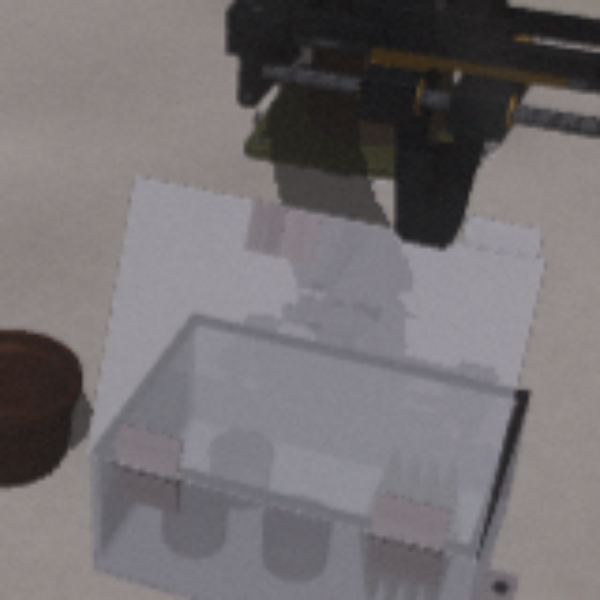

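>>> arm_command(plan=[[0,0,0,-0.003,0],[0,0,0,-0.003,0],[0,0.0005,0,-0.003,0],[0,0.001,0,-0.003,0]])

```text
clock: 5.78
tool_pos: [0.5868, 0.1244, 0.1928]
eef_rot: [0.023, 0.707, -0.022, 0.707]
contact_force: [-0.5, 1.5, 0.5]
opening: 0.005
```

```bash
cat > lidang.py <<'E'
from h import *
import sys
p,d=r.snapshot('scene'); cv2.imwrite(f"pics/{sys.argv[1]}.png",cv2.resize(p[100:260,210:370,::-1],(600,600)))
K,M,e=cam('scene'); vv,uu=np.mgrid[0:384,0:512]
P=(np.stack([uu,vv,np.ones_like(uu)],-1)@np.linalg.inv(K).T*d[...,None])@M.T+e
c_,s_=np.cos(-.0634),np.sin(-.0634)
L=P-np.array([.5743,.075,0]); L=np.stack([L[...,0]*c_+L[...,1]*s_,-L[...,0]*s_+L[...,1]*c_,L[...,2]],-1)
# lid region free of keeper & finger: local y -0.1..-0.045 or .0-.025
y=L[...,1]; m=(d>0)&(((y>-.1)&(y<-.05))|((y>.0)&(y<.02)))&(L[...,2]>.1)&(L[...,2]<.3)&(np.abs(L[...,0])<.13)
Q=L[m]; rx=.075-Q[:,0]; rz=Q[:,2]-.088; rad=np.hypot(rx,rz); k=(rad>.04)&(rad<.155)
a=np.arctan2(rz[k],rx[k])-np.arcsin(.005/rad[k])
print(k.sum(),'lid angle',np.median(a),a.std()); s=r.get_state(); print(s['clock'],s['tool_pos'],s['contact_force'],s['joint_torque'])
E
python3 lidang.py sc4
```

```text
1997 lid angle 1.108132087794582 0.014086057510062476
5.825 [0.58627948 0.1243919  0.19262348] [-1.29751326 -0.0440137   0.32055187] [ 2.79676560e-01 -5.08354783e+01 -1.26187898e+00 -1.49858791e+01
  4.56938753e-02 -5.68334560e-02 -1.16712667e-04]
```

View pics/sc4.png

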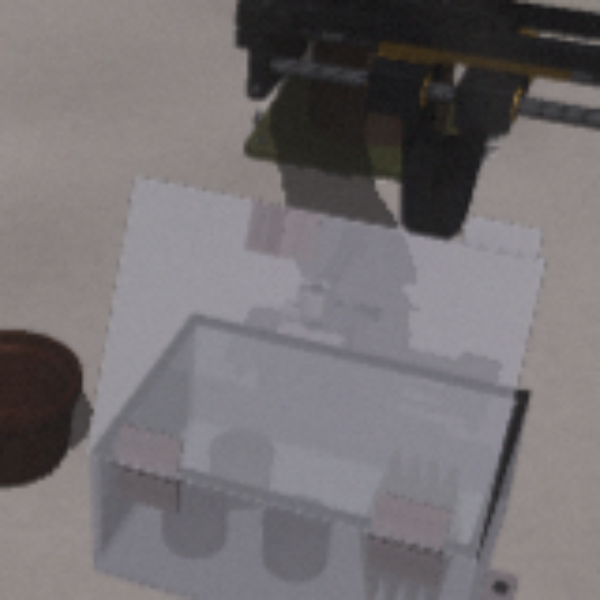

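```bash
python3 - <<'E'
from h import *
p,d=r.snapshot('scene'); p2,d2=r.snapshot('side')
s=r.get_state(); print(s['tool_pos'])
print('tcp in scene',proj('scene',s['tool_pos']),'side',proj('side',s['tool_pos']))
for zx,zy in [(435,228),(435,215),(420,220),(435,245),(435,270),(400,260),(500,240)]:
    u,v=int(210+zx*160/600),int(100+zy*160/600); print((zx,zy),(u,v),p[v,u],unproj('scene',u,v,d[v,u]).round(4))
cv2.imwrite('pics/side5.png',cv2.resize(p2[80:200,220:340,::-1],(600,600)))
for v in range(90,150,6): print([ (u,unproj('side',u,v,d2[v,u]).round(3).tolist()) for u in (268,274,280)])
E
```

```text
[0.58686216 0.12436913 0.19277624]
tcp in scene [[323.62700711 176.01509321]] side [[268.68593313 131.31163997]]
(435, 228) (326, 160) [33 32 34] [0.5969 0.1256 0.2323]
(435, 215) (326, 157) [33 32 34] [0.594  0.1246 0.2366]
(420, 220) (322, 158) [30 30 32] [0.5933 0.1178 0.2329]
(435, 245) (326, 165) [148 146 153] [0.5923 0.1264 0.2197]
(435, 270) (326, 172) [152 149 155] [0.5983 0.1287 0.209 ]
(400, 260) (316, 169) [129 129 135] [0.5977 0.1102 0.2112]
(500, 240) (343, 164) [150 145 153] [0.5893 0.1553 0.2258]
[(268, [0.572, 0.033, 0.336]), (274, [0.583, 0.033, 0.336]), (280, [0.595, 0.03, 0.337])]
[(268, [0.572, 0.034, 0.323]), (274, [0.583, 0.03, 0.325]), (280, [0.596, 0.033, 0.323])]
[(268, [0.573, 0.04, 0.307]), (274, [0.585, 0.038, 0.308]), (280, [0.597, 0.037, 0.308])]
[(268, [0.574, 0.039, 0.295]), (274, [0.586, 0.039, 0.295]), (280, [0.598, 0.037, 0.296])]
[(268, [0.582, 0.109, 0.246]), (274, [0.656, 0.587, 0.0]), (280, [0.678, 0.58, 0.003])]
[(268, [0.631, 0.544, -0.001]), (274, [0.603, 0.159, 0.204]), (280, [0.672, 0.536, 0.003])]
[(268, [0.627, 0.501, -0.002]), (274, [0.599, 0.127, 0.205]), (280, [0.668, 0.494, 0.001])]
[(268, [0.622, 0.452, 0.003]), (274, [0.595, 0.093, 0.209]), (280, [0.619, 0.16, 0.17])]
[(268, [0.619, 0.417, 0.001]), (274, [0.59, 0.047, 0.221]), (280, [0.615, 0.125, 0.174])]
[(268, [0.615, 0.378, 0.002]), (274, [0.589, 0.032, 0.214]), (280, [0.611, 0.09, 0.178])]
```

View pics/side5.png

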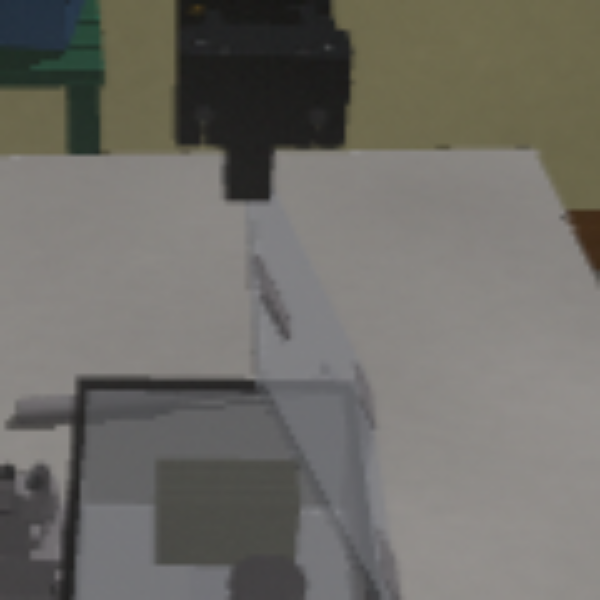

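```bash
python3 - <<'E'
from h import *
for z in (.1955,.215,.23,.24): print(z,proj('side',[.6473,.1215,z]))
print('obs tip bottom approx (295.7,119)')
s=r.get_state()
for dx in (-.05,-.036,-.019,0): 
    M=R.from_quat(s['eef_rot']).as_matrix(); print(dx,proj('wrist',s['tool_pos']+M[:,0]*dx,s))
p,d=r.snapshot('wrist'); cv2.imwrite('pics/w6.png',p[:,:,::-1])
K,Mw,e=cam('wrist',s)
for v in range(215,300,6): print(v,[ (M.T@(unproj('wrist',u,v,d[v,u],s)-s['tool_pos'])).round(4).tolist() for u in (245,265)])
E
```

```text
0.1955 [[294.30524765 130.44168551]]
0.215 [[294.98256179 123.05808536]]
0.23 [[295.51665676 117.23575947]]
0.24 [[295.87924714 113.28305549]]
obs tip bottom approx (295.7,119)
-0.05 [[252.65166267 262.97345369]]
-0.036 [[252.82590608 249.34313799]]
-0.019 [[253.00155715 235.60270689]]
0 [[253.16280775 222.98876299]]
215 [[0.1884, -0.011, 0.0633], [0.1874, 0.0137, 0.0629]]
221 [[0.1669, -0.0103, 0.0629], [0.1669, 0.013, 0.0629]]
227 [[0.1477, -0.0098, 0.0627], [0.1474, 0.0124, 0.0625]]
233 [[-0.0355, -0.0039, -0.0086], [-0.0357, 0.006, -0.0087]]
239 [[-0.0431, -0.0036, -0.0088], [-0.0425, 0.0058, -0.0085]]
245 [[-0.0498, -0.0034, -0.0089], [-0.0496, 0.0056, -0.0088]]
251 [[-0.0562, -0.0033, -0.0091], [-0.0562, 0.0054, -0.0091]]
257 [[-0.062, -0.0031, -0.0093], [-0.0626, 0.0052, -0.0096]]
263 [[-0.0661, -0.003, -0.0087], [-0.0662, 0.0051, -0.0088]]
269 [[-0.0706, -0.0028, -0.0085], [-0.0718, 0.0049, -0.0092]]
275 [[-0.0754, -0.0027, -0.0088], [-0.0764, 0.0047, -0.0094]]
281 [[-0.0794, -0.0026, -0.0086], [-0.0794, 0.0047, -0.0087]]
287 [[-0.0801, -0.0026, -0.0067], [-0.08, 0.0047, -0.0066]]
293 [[-0.1134, -0.0015, -0.0262], [-0.1135, 0.0034, -0.0263]]
299 [[-0.1148, -0.0014, -0.0255], [-0.1156, 0.0034, -0.026]]
```

View pics/w6.png

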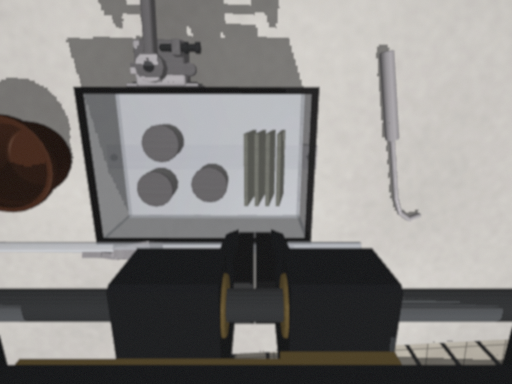

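Scene, side and wrist depth all put the fingertips about 36 mm behind the reported TCP along tool x, and the body offset agrees. So the true tip z is the reported z plus 0.036. The finger is just above the lid edge, so I'll back off behind the lid and go lower.

>>> arm_command(plan=[[0,0,0,0.02,0],[0,0,0,0.02,0],[0,0,0,0.015,0],[0,0.012,0,0,0],[0,0.012,0,0,0],[0,0.01,0,0,0],[0,0,0,-0.01,0],[0,0,0,-0.006,0],[0,0,0,0,0]])

```text
clock: 7.1
tool_pos: [0.6255, 0.1222, 0.1595]
eef_rot: [0.022, 0.707, -0.022, 0.707]
contact_force: [-0.0, 0.1, 0.1]
opening: 0.006
```

```bash
python3 lidang.py sc7; python3 - <<'E'
from h import *
p,d=r.snapshot('side'); cv2.imwrite("pics/side7.png",cv2.resize(p[80:200,220:340,::-1],(600,600)))
E
```

```text
1967 lid angle 1.1082358112765656 0.014526841644281101
7.15 [0.62604714 0.12205825 0.15949897] [-0.68074531  0.13477675 -0.02888667] [-1.39482371e-01 -5.47542250e+01 -1.57064930e+00 -1.40858468e+01
 -2.66947394e-02  9.45954560e-02 -6.26570531e-03]
```

View pics/side7.png

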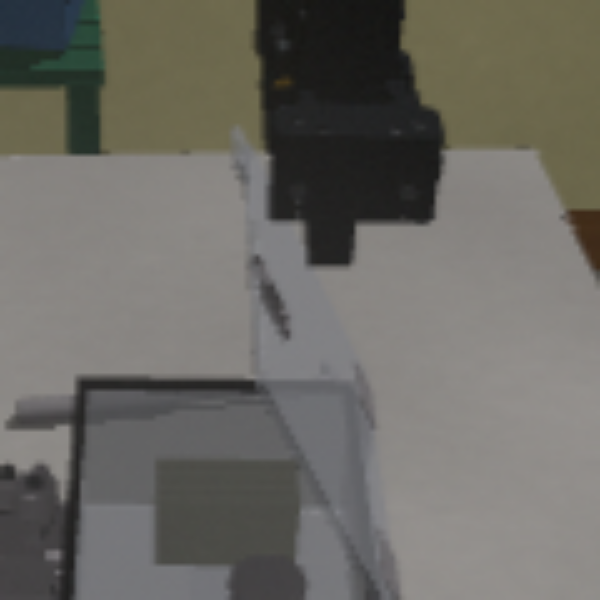

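View pics/sc7.png

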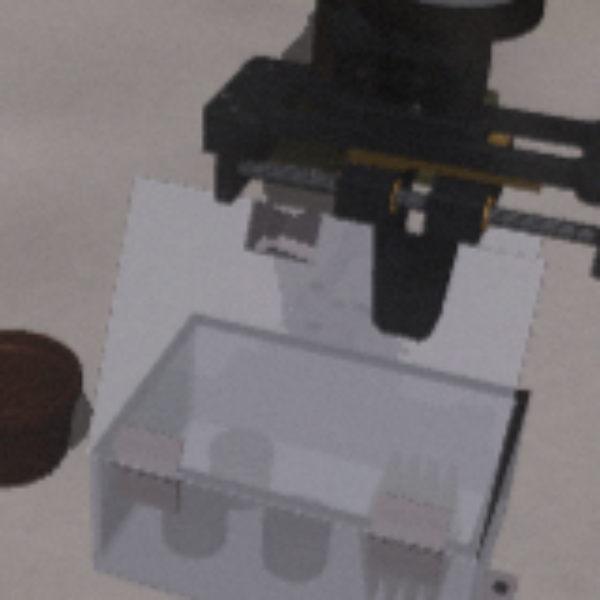

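>>> arm_command(plan=[[0,0,0,-0.005,0],[0,0,0,-0.003,0],[0,0,0,-0.003,0],[0,0,0,-0.003,0],[0,0,0,-0.002,0]])

```text
clock: 7.82
tool_pos: [0.6106, 0.1229, 0.159]
eef_rot: [0.023, 0.706, -0.023, 0.707]
contact_force: [3.6, -0.8, -0.2]
opening: 0.005
```

>>> arm_command(plan=[[0,0.0032,0,-0.0063,0],[0,0.0036,0,-0.0061,0],[0,0.004,0,-0.0059,0],[0,0.0043,0,-0.0056,0],[0,0.0046,0,-0.0054,0],[0,0.0049,0,-0.0051,0],[0,0.0052,0,-0.0048,0],[0,0.0055,0,-0.0045,0]])

```text
clock: 8.82
tool_pos: [0.566, 0.1257, 0.1232]
eef_rot: [0.023, 0.707, -0.022, 0.707]
contact_force: [2.1, 0.0, 0.7]
opening: 0.007
```

```bash
python3 lidang.py sc8
```

```text
1618 lid angle 0.5746864891859085 0.03697209050591257
8.875 [0.56474995 0.12568476 0.12243253] [ 0.69907021 -0.62273259  0.92539762] [ 2.58342046e-01 -5.18979943e+01 -1.08687971e+00 -1.16070727e+01
 -6.63474016e-02  3.65759432e-01  2.12027597e-03]
```

View pics/sc8.png

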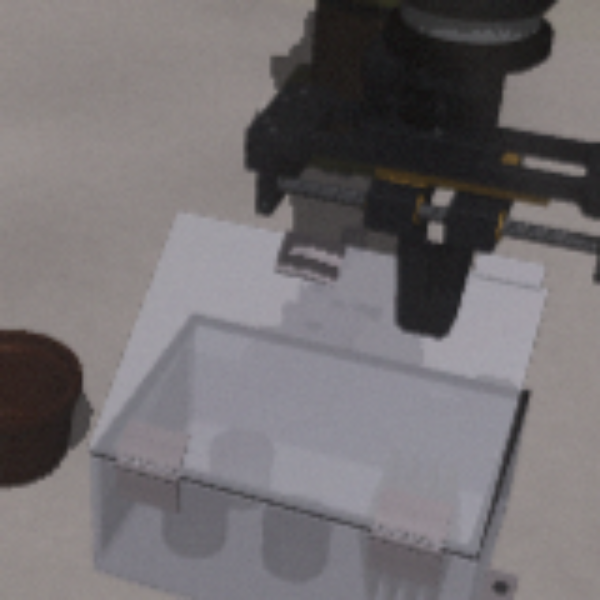

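>>> arm_command(plan=[[0,0.005,0,-0.0034,0],[0,0.0051,0,-0.0031,0],[0,0.0053,0,-0.0029,0],[0,0.0054,0,-0.0026,0],[0,0.0055,0,-0.0023,0],[0,0.0056,0,-0.0021,0],[0,0.0057,0,-0.0018,0],[0,0.004,0,-0.001,0]])

```text
clock: 9.88
tool_pos: [0.5469, 0.1269, 0.0815]
eef_rot: [0.023, 0.707, -0.023, 0.707]
contact_force: [-0.6, 0.5, 1.1]
opening: 0.008
```

```bash
python3 lidang.py sc9
```

```text
1238 lid angle 0.18199188100893554 0.19804691434728897
9.925 [0.54669002 0.12684737 0.08112284] [-0.15248205  0.02235988 -0.03003692] [ 1.77704883e-01 -5.14136481e+01 -6.91138431e-01 -9.30323303e+00
  6.08073897e-03  1.77924670e-01  5.83163328e-04]
```

View pics/sc9.png

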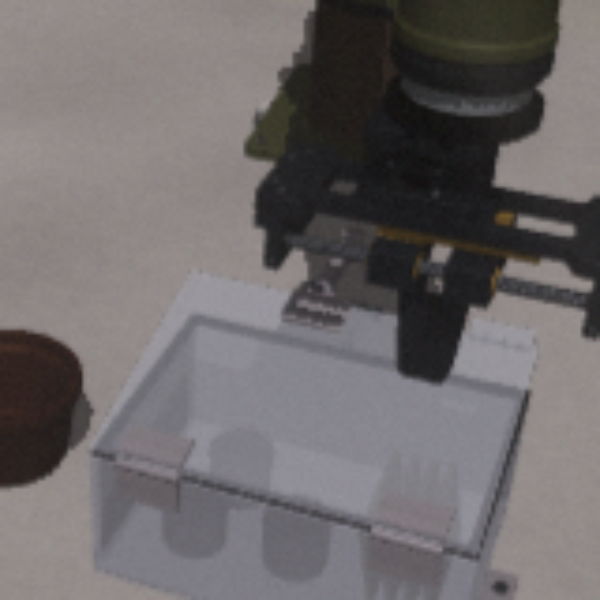

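>>> arm_command(plan=[[0,0.004,0,-0.001,0],[0,0.004,0,-0.001,0],[0,0.004,0,-0.001,0],[0,0.004,0,-0.001,0],[0,0.001,0,0,0]])

```text
clock: 10.55
tool_pos: [0.5433, 0.1271, 0.0647]
eef_rot: [0.023, 0.707, -0.023, 0.707]
contact_force: [0.6, -0.5, 2.3]
opening: 0.004
```

Tip z is now about 0.101. I'll creep down from here by force.

>>> arm_command(plan=[[0,0.0015,0,0,0],[0,0.0015,0,0,0],[0,0.0015,0,0,0]])

```text
clock: 10.92
tool_pos: [0.5431, 0.1271, 0.0603]
eef_rot: [0.023, 0.707, -0.023, 0.707]
contact_force: [1.2, -0.2, 1.2]
opening: 0.01
```

>>> arm_command(plan=[[0,0.001,0,0,0],[0,0.001,0,0,0]])

```text
clock: 11.18
tool_pos: [0.543, 0.1271, 0.0585]
eef_rot: [0.022, 0.707, -0.023, 0.707]
contact_force: [-1.9, -0.3, 7.9]
opening: 0.008
```

>>> arm_command(plan=[[0,0.0003,0,0,0],[0,0,0,0,0]])

```text
clock: 11.42
tool_pos: [0.543, 0.1272, 0.0585]
eef_rot: [0.022, 0.707, -0.023, 0.707]
contact_force: [-1.2, -0.1, 5.3]
opening: 0.005
```

```bash
python3 lidang.py sc10;python3 - <<'E'
from h import *
p,d=r.snapshot('side'); cv2.imwrite("pics/side10.png",cv2.resize(p[110:260,170:320,::-1],(600,600),interpolation=cv2.INTER_CUBIC))
E
```

```text
168 lid angle 0.8468397929693655 0.059671940445088785
11.475 [0.54296619 0.12714198 0.05848943] [-1.99941104  0.42451461  6.1764842 ] [ 1.12656215e-01 -4.84612513e+01 -4.04878808e-01 -8.38870168e+00
  7.60303717e-02 -3.17690140e-01  2.12753221e-03]
```

View pics/side10.png

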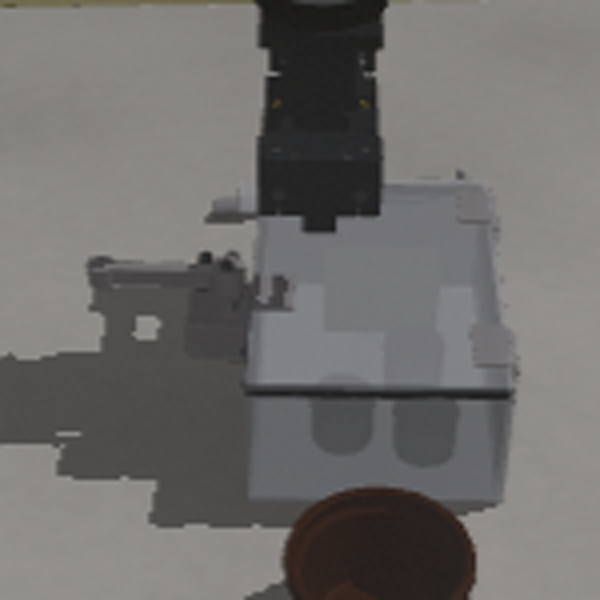

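>>> arm_command(plan=[[0,0.0006,0,0,0],[0,0,0,0,0],[0,0,0,0,0]])

```text
clock: 11.9
tool_pos: [0.543, 0.1272, 0.0582]
eef_rot: [0.023, 0.707, -0.023, 0.707]
contact_force: [-3.4, 0.1, 8.4]
opening: 0.005
```

>>> arm_command(plan=[[0,-0.005,0,0,0],[0,-0.025,0,0,0],[0,-0.03,0,0,0],[0,-0.02,0,0,0],[0,0,-0.025,-0.022,0],[0,0,-0.025,-0.022,0],[0,0,-0.025,-0.022,0],[0,0,-0.025,-0.022,0],[0,0,-0.022,-0.0175,0],[0,0,0,0,0],[0,0,0,0,0]])

```text
clock: 13.28
tool_pos: [0.4315, 0.013, 0.1376]
eef_rot: [0.023, 0.706, -0.022, 0.707]
contact_force: [0.2, 0.3, 0.6]
opening: 0.004
```

```bash
python3 - <<'E'
from h import *
s=r.get_state(); print(s['tool_pos'],s['q'],s['contact_force'])
p,d=r.snapshot('wrist'); cv2.imwrite('pics/w11.png',p[:,:,::-1]); np.save('pics/w11.npy',d); np.save('pics/w11s.npy',np.r_[s['tool_pos'],s['eef_rot']])
p,d=r.snapshot('side'); cv2.imwrite("pics/side11.png",cv2.resize(p[100:250,160:310,::-1],(600,600),interpolation=cv2.INTER_CUBIC))
p,d=r.snapshot('scene'); cv2.imwrite("pics/sc11.png",cv2.resize(p[100:260,210:370,::-1],(600,600),interpolation=cv2.INTER_CUBIC));np.save('pics/sc11.npy',d)
E
```

```text
[0.43148787 0.01301943 0.13763933] [-0.01448178  0.57488203 -0.18716692  2.19755505  0.26884307  0.38792717
  1.0858799 ] [0.15482735 0.28413596 0.63748457]
```

View pics/w11.png

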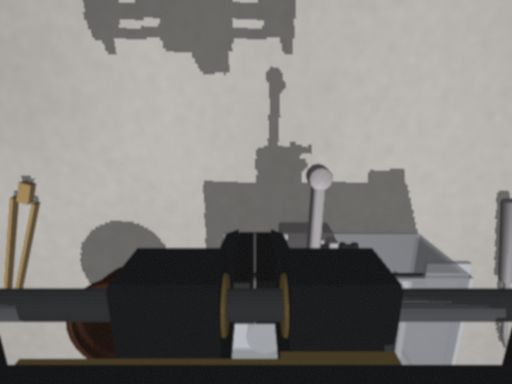

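View pics/side11.png

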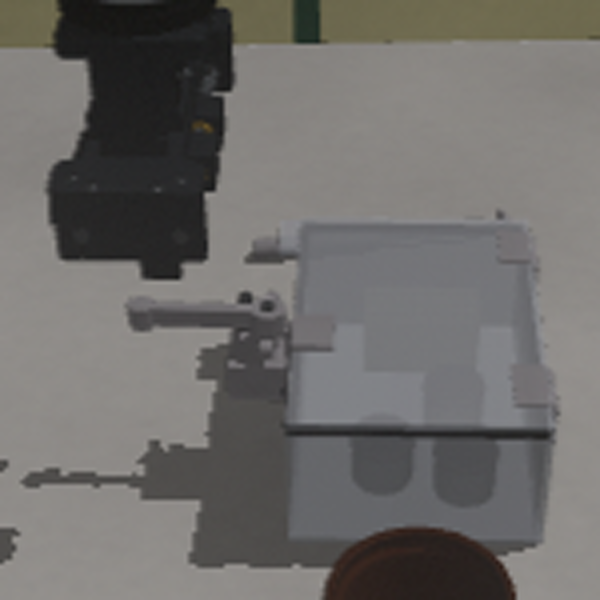

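View pics/sc11.png

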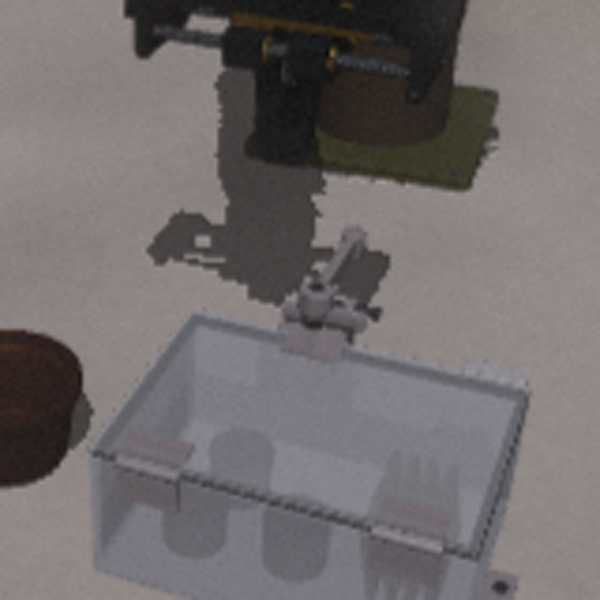

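```bash
python3 - <<'E'
from h import *
a=np.load('pics/w11s.npy'); s=dict(tool_pos=a[:3],eef_rot=a[3:]); d=np.load('pics/w11.npy'); M=R.from_quat(a[3:]).as_matrix()
print('knob',unproj('wrist',320,177,d[177,320],s),onz('wrist',320,177,.118,s))
for u,v in [(319,195),(317,215),(315,240),(310,205),(325,205)]: print(u,v,unproj('wrist',u,v,d[v,u],s).round(4),onz('wrist',u,v,.117,s).round(4))
for v in (236,241,246): 
  row=[u for u in range(200,310) if 0<d[v,u]<.17]; 
  for u in (row[0],row[-1]): print('finger',v,u,(M.T@(unproj('wrist',u,v,d[v,u],s)-a[:3])).round(4))
E
```

```text
knob [0.41002689 0.05764664 0.11825785] [0.41009077 0.05769741 0.118     ]
319 195 [0.4225 0.0571 0.1172] [0.4225 0.0572 0.117 ]
317 215 [0.4364 0.0557 0.1174] [0.4365 0.0557 0.117 ]
315 240 [0.4544 0.0541 0.1178] [0.4548 0.0542 0.117 ]
310 205 [0.4316 0.0523 0.1097] [0.4291 0.0511 0.117 ]
325 205 [0.4698 0.0859 0.0006] [0.4298 0.0611 0.117 ]
finger 236 225 [-0.0424 -0.0131 -0.01  ]
finger 236 284 [-0.0419  0.0148 -0.0098]
finger 241 223 [-0.0477 -0.0135 -0.0099]
finger 241 286 [-0.0489  0.0151 -0.0105]
finger 246 221 [-0.0544 -0.0138 -0.0106]
finger 246 288 [-0.053   0.0156 -0.0099]
```

>>> arm_command(plan=[[0,0.025,0,0,0],[0,0.025,0,0,0],[0,0.02,0,0,0],[0,0.01,0,0,0],[0,0,0.008,0,0],[0,0,0.006,0,0],[0,0,0.004,0,0],[0,0,0.003,0,0],[0,0,0,0,0]])

```text
clock: 14.55
tool_pos: [0.4317, 0.0333, 0.0577]
eef_rot: [0.023, 0.707, -0.022, 0.707]
contact_force: [0.8, 0.3, 0.3]
opening: 0.01
```

>>> arm_command(plan=[[0,0,0.003,0,0],[0,0,0.002,0,0],[0,0,0.002,0,0],[0,0,0,0,0]])

```text
clock: 15.05
tool_pos: [0.4316, 0.0378, 0.0576]
eef_rot: [0.023, 0.707, -0.025, 0.706]
contact_force: [1.1, -6.0, 1.0]
opening: 0.005
```

>>> arm_command(plan=[[0,0,0.0032,-0.001,0.06],[0,0,0.0032,-0.001,0.06],[0,0,0.0032,-0.001,0.06],[0,0,0.0032,-0.001,0.06],[0,0,0.0032,-0.001,0.06],[0,0,0.0032,-0.001,0.06]])

```text
clock: 15.8
tool_pos: [0.43, 0.057, 0.0575]
eef_rot: [0.15, 0.691, -0.152, 0.691]
contact_force: [1.0, -9.0, 0.9]
opening: 0.005
```

```bash
cat > look.py <<'E'
from h import *
import sys
s=r.get_state(); M=R.from_quat(s['eef_rot']).as_matrix()
pv=np.array([.484,.052]); v=M[:2,:].T@(pv-s['tool_pos'][:2])
print(s['clock'],s['tool_pos'].round(4),'toolyaw lever',-0.063-np.arctan2(M[1,2],M[0,2]),'pivot in tool y,z',v[1:].round(4),'F tool',(M.T@s['contact_force']).round(2),'q',np.round(s['q'],2))
if len(sys.argv)>1:
    p,d=r.snapshot('side'); cv2.imwrite(f"pics/si{sys.argv[1]}.png",cv2.resize(p[100:250,160:310,::-1],(600,600),interpolation=cv2.INTER_CUBIC))
    p,d=r.snapshot('scene'); cv2.imwrite(f"pics/sc{sys.argv[1]}.png",cv2.resize(p[100:260,210:370,::-1],(600,600),interpolation=cv2.INTER_CUBIC))
E
python3 look.py 13
```

```text
15.8 [0.43   0.057  0.0575] toolyaw lever 0.3672819370387163 pivot in tool y,z [0.0179 0.0512] F tool [-0.88 -7.76  4.63] q [-0.23  0.75 -0.02  2.25  0.11  0.14  0.78]
```

View pics/sc13.png

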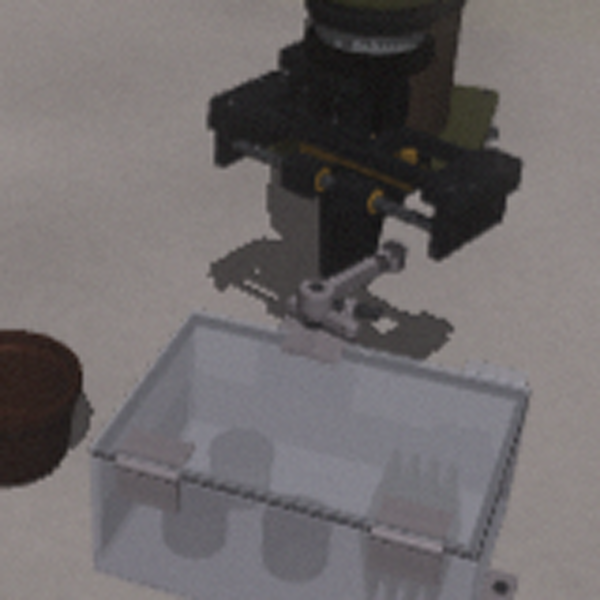

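View pics/si13.png

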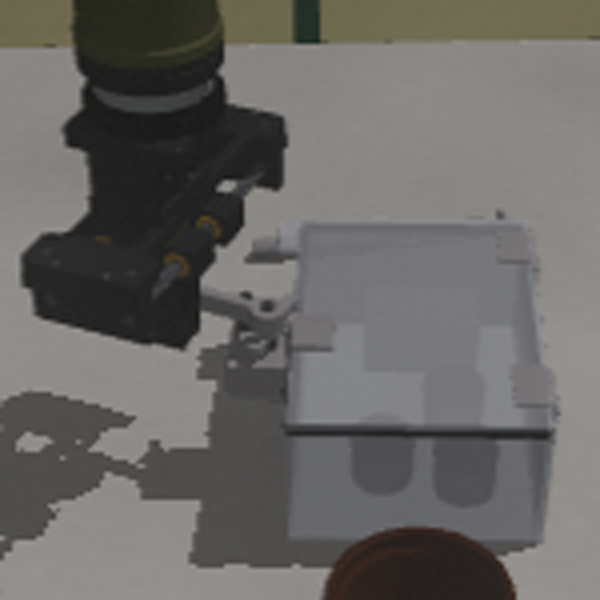

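>>> arm_command(plan=[[0,0,0.0032,-0.0014,0.06],[0,0,0.0032,-0.0014,0.06],[0,0,0.0032,-0.0014,0.06],[0,0,0.0032,-0.0014,0.06],[0,0,0.0032,-0.0012,0.06],[0,0,0.0032,-0.0012,0.06]])

```text
clock: 16.65
tool_pos: [0.4325, 0.0773, 0.0574]
eef_rot: [0.271, 0.653, -0.274, 0.652]
contact_force: [-1.1, -7.4, 1.3]
opening: 0.003
```

```bash
python3 look.py
```

```text
16.65 [0.4325 0.0773 0.0574] toolyaw lever 0.7268187912842852 pivot in tool y,z [0.0187 0.0542] F tool [-1.26 -5.97  4.53] q [-0.3   0.75  0.02  2.23 -0.08  0.16  0.58]
```

>>> arm_command(plan=[[0,0,0.0033,-0.001,0.06],[0,0,0.0033,-0.001,0.06],[0,0,0.0033,-0.001,0.06],[0,0,0.0033,-0.001,0.06],[0,0,0.0033,-0.001,0.06]])

```text
clock: 17.27
tool_pos: [0.4409, 0.0911, 0.0573]
eef_rot: [0.364, 0.606, -0.369, 0.604]
contact_force: [-3.6, -7.7, 2.4]
opening: 0.003
```

```bash
python3 look.py 14
```

```text
17.275 [0.4409 0.0911 0.0573] toolyaw lever 1.026442982720427 pivot in tool y,z [0.0201 0.0546] F tool [-2.31 -6.77  5.11] q [-0.35  0.76  0.07  2.2  -0.23  0.19  0.41]
```

View pics/sc14.png

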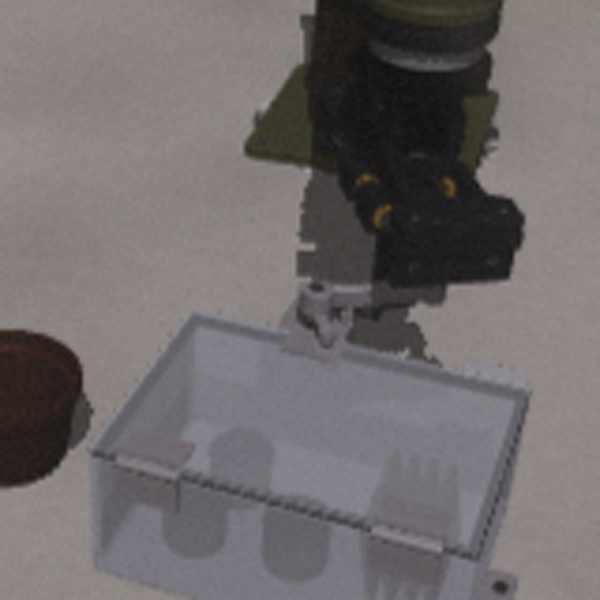

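View pics/si14.png

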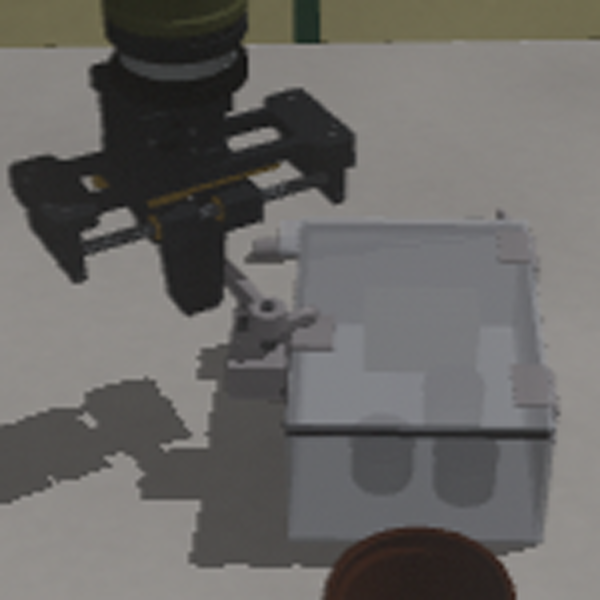

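>>> arm_command(plan=[[0,0,0.0031,-0.0009,0.05],[0,0,0.0031,-0.0009,0.05],[0,0,0.0031,-0.0009,0.05]])

```text
clock: 17.75
tool_pos: [0.4467, 0.0975, 0.0572]
eef_rot: [0.408, 0.577, -0.413, 0.574]
contact_force: [-7.1, -7.2, 3.9]
opening: 0.001
```

```bash
python3 look.py
```

```text
17.75 [0.4467 0.0975 0.0572] toolyaw lever 1.1754845681744972 pivot in tool y,z [0.0204 0.0552] F tool [-3.78 -9.05  4.51] q [-0.38  0.77  0.09  2.18 -0.3   0.22  0.32]
```

>>> arm_command(plan=[[0,0,0.0029,-0.0009,0.05],[0,0,0.0029,-0.0009,0.05]])

```text
clock: 18.0
tool_pos: [0.451, 0.101, 0.0572]
eef_rot: [0.436, 0.556, -0.442, 0.553]
contact_force: [-6.8, -6.9, 3.8]
opening: 0.004
```

>>> arm_command(plan=[[0,0,0.0027,-0.0009,0.05],[0,0,0.0024,-0.0008,0.045]])

```text
clock: 18.25
tool_pos: [0.4559, 0.104, 0.0571]
eef_rot: [0.461, 0.535, -0.467, 0.532]
contact_force: [-5.6, -6.2, 3.3]
opening: 0.004
```

```bash
python3 look.py
```

```text
18.25 [0.4559 0.104  0.0571] toolyaw lever 1.3699490740606663 pivot in tool y,z [0.0207 0.0554] F tool [-3.27 -6.46  5.35] q [-0.41  0.77  0.14  2.15 -0.39  0.25  0.21]
```

>>> arm_command(plan=[[0,0,0.0012,0.0004,0.02],[0,0,0.0012,0.0004,0.02]])

```text
clock: 18.5
tool_pos: [0.4587, 0.1052, 0.0571]
eef_rot: [0.472, 0.526, -0.476, 0.523]
contact_force: [-5.4, -1.8, 2.9]
opening: 0.002
```

```bash
python3 look.py
```

```text
18.5 [0.4587 0.1052 0.0571] toolyaw lever 1.4071072676315493 pivot in tool y,z [0.0199 0.0555] F tool [-2.86 -5.55  1.28] q [-0.41  0.78  0.14  2.14 -0.41  0.26  0.19]
```

>>> arm_command(plan=[[0,0,0.0012,-0.0002,0.02],[0,0,0.0012,-0.0002,0.02]])

```text
clock: 18.75
tool_pos: [0.4611, 0.1063, 0.0571]
eef_rot: [0.482, 0.517, -0.487, 0.513]
contact_force: [-5.7, -1.5, 4.3]
opening: 0.005
```

>>> arm_command(plan=[[0,0,0.0012,-0.0002,0.02],[0,0,0.001,-0.0002,0.02]])

```text
clock: 19.0
tool_pos: [0.4633, 0.1072, 0.0571]
eef_rot: [0.493, 0.507, -0.497, 0.504]
contact_force: [-6.1, -0.4, 3.1]
opening: 0.002
```

```bash
python3 look.py
```

```text
19.0 [0.4633 0.1072 0.0571] toolyaw lever 1.486268134134418 pivot in tool y,z [0.0195 0.0556] F tool [-3.09 -6.14  0.24] q [-0.42  0.78  0.16  2.13 -0.44  0.27  0.15]
```

>>> arm_command(plan=[[0,0,0.0011,-0.0003,0.018],[0,0,0.001,-0.0003,0.018]])

```text
clock: 19.25
tool_pos: [0.4654, 0.108, 0.0571]
eef_rot: [-0.502, -0.498, 0.506, -0.495]
contact_force: [-5.2, -0.7, 3.0]
opening: 0.008
```

>>> arm_command(plan=[[0,0,0.001,-0.0003,0.015],[0,0,0.001,-0.0003,0.015]])

```text
clock: 19.5
tool_pos: [0.4673, 0.1085, 0.0571]
eef_rot: [-0.509, -0.491, 0.513, -0.487]
contact_force: [-5.3, -0.7, 3.6]
opening: 0.008
```

```bash
python3 look.py 15
```

```text
19.5 [0.4673 0.1085 0.0571] toolyaw lever 1.5520373124197466 pivot in tool y,z [0.0192 0.0558] F tool [-3.55 -5.28  0.9 ] q [-0.43  0.78  0.18  2.12 -0.47  0.28  0.11]
```

View pics/si15.png

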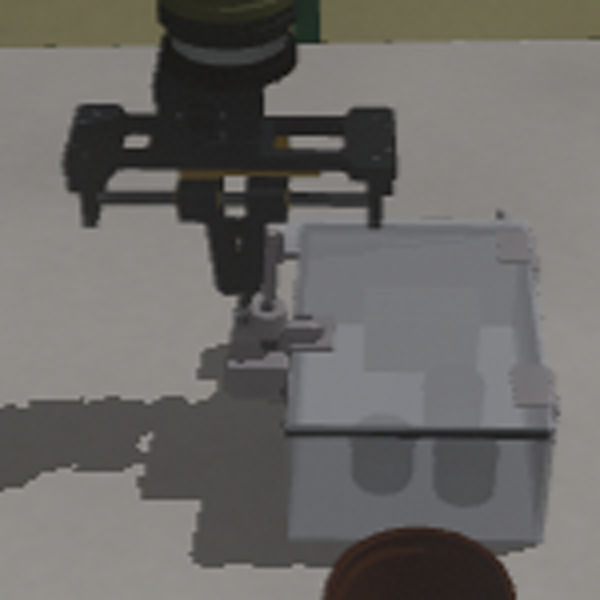

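>>> arm_command(plan=[[0,0,0.001,-0.0003,0.017],[0,0,0.001,-0.0003,0.017]])

```text
clock: 19.85
tool_pos: [0.4687, 0.1091, 0.0571]
eef_rot: [-0.517, -0.482, 0.522, -0.478]
contact_force: [-8.0, -1.7, 4.7]
opening: 0.007
```

>>> arm_command(plan=[[0,0,0.001,-0.0003,0.017],[0,0,0.001,-0.0003,0.017]])

```text
clock: 20.1
tool_pos: [0.4698, 0.1096, 0.057]
eef_rot: [-0.524, -0.474, 0.53, -0.469]
contact_force: [-8.9, -0.7, 6.1]
opening: 0.009
```

```bash
python3 look.py
```

```text
20.1 [0.4698 0.1096 0.057 ] toolyaw lever 1.6196640043520472 pivot in tool y,z [0.0205 0.0556] F tool [-5.98 -8.87  1.73] q [-0.44  0.79  0.2   2.11 -0.5   0.3   0.07]
```

>>> arm_command(plan=[[0,0,0.0008,0,0],[0,0,0,0,0]])

```text
clock: 20.35
tool_pos: [0.4702, 0.1096, 0.0571]
eef_rot: [-0.524, -0.474, 0.53, -0.469]
contact_force: [-9.1, -0.6, 6.9]
opening: 0.003
```

```bash
python3 look.py
```

```text
20.35 [0.4702 0.1096 0.0571] toolyaw lever 1.6189405176224585 pivot in tool y,z [0.0201 0.0557] F tool [-6.82 -9.07  1.58] q [-0.44  0.79  0.2   2.11 -0.5   0.3   0.07]
```

>>> arm_command(plan=[[0,-0.001,0.0005,0,0],[0,-0.0005,0.0005,0,0],[0,0,0,0,0]])

```text
clock: 20.72
tool_pos: [0.47, 0.1094, 0.0576]
eef_rot: [-0.523, -0.475, 0.531, -0.468]
contact_force: [-9.2, -1.0, -2.6]
opening: 0.003
```

```bash
python3 look.py
```

```text
20.725 [0.47   0.1094 0.0576] toolyaw lever 1.6185891202667824 pivot in tool y,z [0.0202 0.0555] F tool [ 2.73 -8.99  2.  ] q [-0.44  0.79  0.2   2.1  -0.5   0.31  0.07]
```

>>> arm_command(plan=[[0,0.0002,0.001,0,0],[0,0,0,0,0]])

```text
clock: 20.98
tool_pos: [0.4704, 0.1094, 0.0575]
eef_rot: [-0.523, -0.475, 0.531, -0.468]
contact_force: [-9.4, -0.5, 0.1]
opening: 0.002
```

>>> arm_command(plan=[[0,0,0.001,0,0],[0,0,0,0,0]])

```text
clock: 21.22
tool_pos: [0.4707, 0.1094, 0.0575]
eef_rot: [-0.522, -0.475, 0.531, -0.468]
contact_force: [-11.5, 0.1, 1.0]
opening: 0.003
```

```bash
python3 look.py
```

```text
21.225 [0.4707 0.1094 0.0575] toolyaw lever 1.6182985314878207 pivot in tool y,z [0.0196 0.0556] F tool [ -0.77 -11.47   1.18] q [-0.44  0.79  0.2   2.1  -0.5   0.31  0.07]
```

>>> arm_command(plan=[[0,0,0.001,0,0],[0,0,0,0,0]])

```text
clock: 21.48
tool_pos: [0.471, 0.1094, 0.0574]
eef_rot: [-0.522, -0.476, 0.531, -0.467]
contact_force: [-13.1, -0.2, 0.6]
opening: 0.007
```

>>> arm_command(plan=[[0,0,0.0006,0,0],[0,0,0,0,0]])

```text
clock: 21.72
tool_pos: [0.471, 0.1094, 0.0574]
eef_rot: [-0.522, -0.476, 0.532, -0.467]
contact_force: [-12.5, -0.2, 3.3]
opening: 0.007
```

```bash
python3 look.py
```

```text
21.725 [0.471  0.1094 0.0574] toolyaw lever 1.618155747376742 pivot in tool y,z [0.0192 0.0556] F tool [ -3.03 -12.45   1.61] q [-0.44  0.79  0.2   2.1  -0.5   0.32  0.07]
```

>>> arm_command(plan=[[0,0,0.001,0,0],[0,0,0,0,0]])

```text
clock: 21.98
tool_pos: [0.4714, 0.1094, 0.0574]
eef_rot: [-0.522, -0.476, 0.532, -0.467]
contact_force: [-14.1, 0.5, 4.2]
opening: 0.006
```

>>> arm_command(plan=[[0,0,0.0004,0,0],[0,0,0,0,0],[0,0,0,0,0]])

```text
clock: 22.35
tool_pos: [0.4714, 0.1094, 0.0574]
eef_rot: [-0.521, -0.477, 0.532, -0.467]
contact_force: [-14.3, 0.3, 3.4]
opening: 0.004
```

```bash
python3 look.py
```

```text
22.35 [0.4714 0.1094 0.0574] toolyaw lever 1.6179472689000916 pivot in tool y,z [0.0188 0.0557] F tool [ -3.15 -14.32   1.32] q [-0.44  0.79  0.2   2.09 -0.49  0.32  0.07]
```

>>> arm_command(plan=[[0,-0.0003,0.0006,0,0],[0,0,0,0,0],[0,0,0,0,0]])

```text
clock: 22.72
tool_pos: [0.4714, 0.1094, 0.0575]
eef_rot: [-0.521, -0.477, 0.532, -0.466]
contact_force: [-14.2, 0.0, 1.6]
opening: 0.001
```

>>> arm_command(plan=[[0,0,0.0006,0,0],[0,0,0,0,0],[0,0,0,0,0]])

```text
clock: 23.1
tool_pos: [0.4715, 0.1093, 0.0574]
eef_rot: [-0.521, -0.477, 0.533, -0.466]
contact_force: [-16.1, 0.7, 2.6]
opening: 0.004
```

>>> arm_command(plan=[[0,0,-0.004,0,0],[0,0,-0.008,0,0],[0,0,-0.01,0,0],[0,-0.01,-0.005,0,0],[0,-0.03,0,0,0],[0,-0.04,0,0,0],[0,-0.04,0,0,0],[0,0,-0.02,-0.04,0],[0,0,0,-0.04,0],[0,0,0,0,0]])

```text
clock: 24.35
tool_pos: [0.4462, 0.1976, 0.1798]
eef_rot: [0.527, 0.473, -0.525, 0.473]
contact_force: [0.1, -0.6, -0.7]
opening: 0.004
```

```bash
python3 look.py 16; python3 - <<'E'
from h import *
s=r.get_state()
p,d=r.snapshot('wrist'); cv2.imwrite('pics/w16.png',p[:,:,::-1]); np.save('pics/w16.npy',d)
np.save('pics/w16s.npy',np.r_[s['tool_pos'],s['eef_rot']])
E
```

```text
24.35 [0.4462 0.1976 0.1798] toolyaw lever 1.6134436612308485 pivot in tool y,z [0.0529 0.1408] F tool [0.7  0.11 0.59] q [-0.78  0.59  0.43  2.02 -0.41  0.61 -0.18]
```

View pics/si16.png

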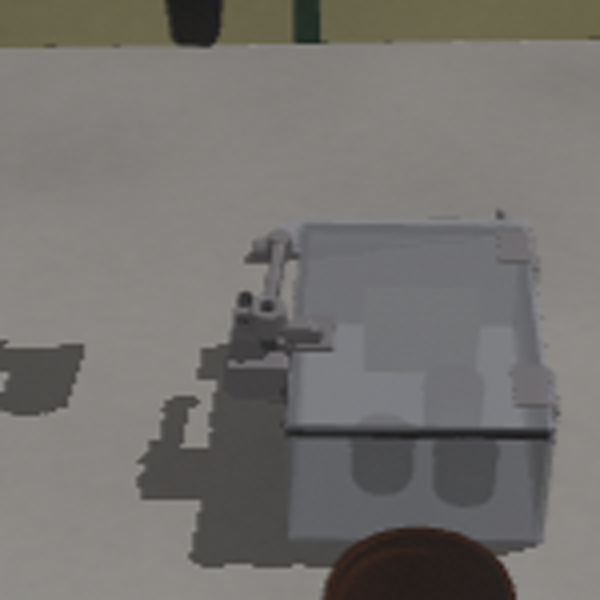

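View pics/sc16.png

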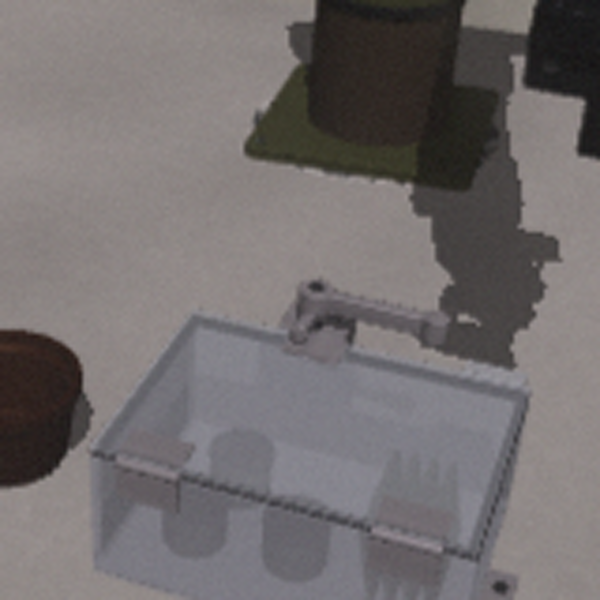

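View pics/w16.png

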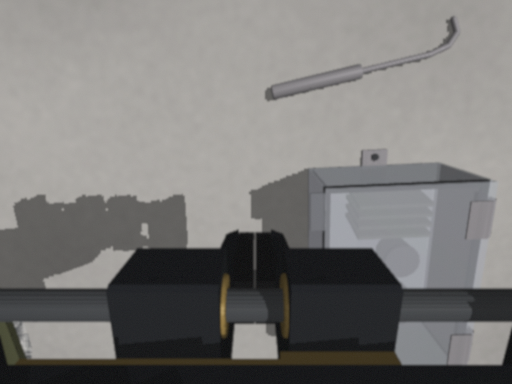

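```bash
python3 - <<'E'
from h import *
for n,k,pv in [('side',(160+279/4,100+237/4),(160+267/4,100+304/4)),('scene',(210+437*.2667,100+323*.2667),(210+318*.2667,100+286*.2667))]:
    K=onz(n,*k,.117);V=onz(n,*pv,.117); d=K-V; print(n,K.round(4),V.round(4),np.hypot(*d[:2]),'lever',np.pi-np.arctan2(d[1],d[0])-.063)
E
```

```text
side [0.493  0.1231 0.117 ] [0.4852 0.0537 0.117 ] 0.06987677471902634 lever 1.6194516843019797
scene [0.5021 0.1253 0.117 ] [0.486  0.0509 0.117 ] 0.07611241123647362 lever 1.7221691896004008
```

```bash
python3 - <<'E'
from h import *
p,d=r.snapshot('scene'); cv2.imwrite('pics/scfinal.png',p[:,:,::-1])
a=cv2.imread('pics/scene0.png').astype(int); df=np.abs(p[:,:,::-1].astype(int)-a).max(2)
for n,(x0,y0,x1,y1) in dict(pot=(185,185,236,232),hook=(378,225,415,308),tweez=(148,178,208,214)).items(): print(n,df[y0:y1,x0:x1].mean(),df[y0:y1,x0:x1].max())
print(r.get_state()['contact_force']); print(r.finish_job())
E
```

```text
pot 6.274926992073425 46
hook 9.370888961250406 17
tweez 8.23611111111111 15
[0.12284512 0.44201373 0.23702037]
the job is handed in; nothing more can be done
None
```

The case is closed and clamped, and I handed the job in at about 24 s of the 72 s allowed.

- **Lid:** I pushed it down near the press point at roughly 0.5 rad/s or less. I stopped when I felt the seal: force rose from 2 N to about 8 N, peaking just over 9 N with the sideways part included. Side and scene views afterwards show it lying flat.
- **Lever:** I swung it clockwise past the cam's hard point, about 9 N across the blade and 11 N in all. The stop came at about 1.6 rad, and I pressed to about 16 N there. From about 9 N upward the reported tool position moved only about 1.7 mm further.
- **After letting go:** the lever stayed put and the cam nose sat over the keeper. The gripper was clear of everything, with contact force about zero.
- **Loose things:** comparing the first and last scene pictures, the hook and tweezers show no change beyond noise. The pot area has a mean difference of 6 and a maximum of 46; I took that for edge noise and the pot does not look moved.

**Checks that disagreed:**
- **Fingertip position:** the cameras showed the fingertips about 36 mm behind the reported tool point. My first pass at the lid therefore went just over its edge without touching it. I corrected for the offset after that.
- **Final lever angle:** the two cameras gave 1.62 rad (side) and 1.72 rad (scene). I relied on the force at the stop instead.
- **Clamped lid angle:** I could not measure −0.009 rad from the pictures. That rests on the felt seal contact and the lever being at its stop.

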